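# Rack the dried display boards

## Robot

A 6-joint arm with a two-finger parallel gripper is mounted at the origin on the work surface. World frame = base frame: x ahead of the robot, y to its left, z up, the work surface at z = 0. Lengths are in mm, angles in rad, forces in N, time in s.
With the tool pointing down it reaches from about 250 to 850 mm from the base axis. Payload 12.5 kg.
Tool frame: the origin (TCP) lies at the very end of the fingers, on their centre line; the grasp point (between the pads) lies robot.grip_depth behind it (robot.grip_depth is the distance from the TCP to the grasp point, in mm); z points along the fingers, y is the line along which they close (so a half turn about z gives the same grasp; the last joint's range is limited). The gripper opens to 93 mm and grips with 3 to 60 N. Pads are 15 mm wide; open, the fingers measure 128 mm over their backs; the gripper's body (75 mm by 188 mm) begins 65 mm behind the grasp point.
Start: joints at [-1.295, 0.351, 1.652, -0, 1.139, -0.085], TCP at [194.181, -514.566, 218.633] pointing down, gripper open.
Joint ranges: [-2.75, 2.75], [-0.79, 2.1], [0.01, 2.65], [-1.57, 4.71], [0.07, 3.14], [-2.87, 2.87]. Speed limits (rad/s): [2.22, 2.22, 2.79, 3.14, 3.14, 3.14].

## Interface

Orientations are given as a rotation vector (axis times angle).
In Python, from rig import robot, optics gives the robot as it stands.
- The arm moves only by the tool send_rows, never from a script. Its argument "deltas" is a list of rows, each a list of 5 numbers: the opening, from 0 (shut) to 1 (fully open), then the shift along the tool's x, y, z in cm, then the turn about the tool's z in degrees. A call has exactly 8 rows; each row shifts and turns the commanded pose from where the row before left it, along the tool's axes as they then stand; what a row does not reach is not made up. A row lasts 1/8 s, in which the tool goes at most 62.5 mm and 10.7 degrees, less where a joint would pass 70% of its speed; a pose out of reach is approached as far as the arm can. A call with a gripper value outside its range is refused whole. The fingers move at their own pace and stop on an object; the grip force is fixed at half the most. Time passes only in rows, so rows that do not move let the fingers close, or fill a call up. It gives the time, the measured TCP pose, the force, the opening and the grip force at its end, in the units of the state.
- robot.read_state(): the state, without advancing time (a new reading comes with each control period).
- optics.get_image(name): name is "side" or "top" or "wrist"; returns the picture (400x640x3 uint8, red, green, blue); there is no depth.
- optics.camera_model(name): a dict with "fx", "fy", "cx", "cy" (pixels), "rvec" (rotation vector, rad) and "tvec" (3), from world to camera coordinates, as OpenCV has them. Camera axes: x right, y down, z forward; pixel columns grow to the right and rows downward; lengths in mm; the calibration is good to about 2 mm. A picture is of the moment at which its call begins: read the wrist's pose just before it. camera_model takes no time and is no camera call; for the wrist camera it gives the pose at the moment of the call.
- robot.sign_off(): hands the job in; it is judged then, once.
The state is a dict: "time_s": time; "qpos": joint angles; "joint_vel": joint speeds; "effort": joint torques, N m; "tcp_pos": TCP position; "tcp_rot": TCP orientation; "wrist_force": force on the tool from outside, world axes, zero at the start; "wrist_torque": the same for the moment, N m; "width": finger opening in mm; "grasp_force": force on a finger pad.
Only numpy, scipy, OpenCV 4.12 (cv2) and the standard library are available. Lean on these libraries where they do the work, as an engineer would, in place of code of your own. Each camera call takes 0.05 s, during which the arm holds its last target. There are 200 camera calls.

## Task

Put away the two display boards that are drying on the sloped rests by standing each on its long edge in the slotted rack: the short board in the middle slot, next to the board already stored there, and the long board in the empty end slot. Set each one down to the floor of its slot, roughly centred lengthwise, without dropping it, and leave the stored board and the other things on the bench where they are.

Things in the scene. Friction and masses are not known exactly. Their poses are not given: they have to be found in the camera images.
- long_board: dark acacia board, 160 mm long, 95 high, 12 thick. Origin: centre of its lower long edge; x through the thickness, y along its length, z up its height. Starts leaning on a drying rest, top 30 degrees away from the robot, lower edge on the ledge; its upper 45 mm is free on both faces. About 130 g.
- long_board_mid (a point): centre of the long board, axes as the board's
- short_board: dark acacia board, 110 mm long, 95 high, 12 thick. Origin: centre of its lower long edge; x through the thickness, y along its length, z up its height. Starts leaning on a drying rest, top 30 degrees away from the robot, lower edge on the ledge; its upper 45 mm is free on both faces. About 90 g.
- short_board_mid (a point): centre of the short board, axes as the board's
- stored_board: dark acacia board, 135 mm long, 95 high, 12 thick. Origin: centre of its lower long edge; x through the thickness, y along its length, z up its height. It already stands upright in the rack, in the end slot nearest the robot, 50 mm from the middle slot.
- rack: light wooden slotted rack, fixed: plank 176 x 110 x 12 mm with two rows of blocks along x (22 mm wide, centred at y = -33 and +33 mm, tops 46 mm above the bench). Three slots along y, 16.5 mm wide and 34 deep, at x = -50 (holds the stored board), 0 (middle), +50 mm (empty end). Origin: centre of its underside; x away from the robot, z up.
- middle_slot (a point): centre of the floor of the middle slot, 12 mm above the bench; axes as the rack's
- end_slot (a point): centre of the floor of the empty end slot (the one farthest from the stored board), 12 mm above the bench; axes as the rack's
- rest_a: wooden sloped drying rest, fixed, base 100 x 100 mm, carrying the long board. Its 90 mm wide back plate, on the far side, supports the lower 50 mm of the board; the ledge is 30 mm above the bench and has a 6 mm lip. Origin: on the bench, below the middle of the board's lower edge; x away from the robot, z up
- rest_b: the same kind of rest, carrying the short board
- pot: bystander: terracotta-coloured ceramic pot, 120 mm wide, 100 mm high; origin under its centre
- cup_stack: bystander: stack of clear plastic cups, 74 mm wide, 132 mm high; origin under its centre
- pliers: bystander: jin pliers lying flat, 175 mm long, 48 mm wide, 12 mm high, along its x; origin about its middle
- root_rake: bystander: stainless root rake lying flat, 190 mm long, 40 mm wide, 17 mm high, along its x; origin at its middle

How it is judged (in metres and radians):
At the end, for the whole second after the job is handed in: Short board in the middle slot, long board in the empty end slot: on the floor (5 mm), 7 mm across, 15 mm along, within 0.25 rad of upright and 0.15 rad of the slot, free and still (20 mm/s). Stored board upright, moved under 20 mm; pot, cups, pliers, rake under 30 mm (x of short_board_mid in the frame of middle_slot between -0.007 and 0.007 m and y of short_board_mid in the frame of middle_slot between -0.015 and 0.015 m and z of short_board_mid in the frame of middle_slot between 0.0425 and 0.0525 m and angle between the z axis of each of short_board, long_board, stored_board and the z axis of rack, either way round below 0.25 rad and angle between the y axis of each of short_board, long_board and the y axis of rack, either way round below 0.15 rad and linear speed of each of short_board, long_board below 0.02 m/s and x of long_board_mid in the frame of end_slot between -0.007 and 0.007 m and y of long_board_mid in the frame of end_slot between -0.015 and 0.015 m and z of long_board_mid in the frame of end_slot between 0.0425 and 0.0525 m and distance of stored_board from where it was at the start of the episode below 0.02 m and distance of each of pot, cup_stack, pliers, root_rake from where it was at the start of the episode below 0.03 m); the robot touches nothing.
It fails at once if a board dropped or tossed (free of the fingers and faster than 0.8 m/s) ((contact force between the fingers and long_board below 0.01 N and linear speed of long_board above 0.8 m/s) or (contact force between the fingers and short_board below 0.01 N and linear speed of short_board above 0.8 m/s)).
It fails at once if the stored board lifted or pushed 20 mm or more out of place (distance of stored_board from where it was at the start of the episode above 0.02 m).
It fails at once if pot, cups, pliers or rake moved more than 30 mm (distance of any of pot, cup_stack, pliers, root_rake from where it was at the start of the episode above 0.03 m).
It also fails if it takes over 72 s, if anything falls off the work surface, if the arm or the gripper's body presses on something with over 40 N, if the wrist force passes 120 N, or if a joint passes its speed limit or range.

## Working session

There is one attempt and no reset: what is moved stays moved. The work goes in short steps, Python scripts to look and compute and a tool call to move; the robot and the scene stay as the last step left them, time stands still between calls to the robot, and variables do not carry over. Pictures are saved under pics/ and viewed, at most 10 in all, crops included, and the job is handed in when it is done.

Besides the shell and the picture viewer there is one more tool, called after ">>>" by a JSON object that holds its "op" and its "data". send_rows: Moves the arm, as the interface text tells. Its arguments: {"type":"object","properties":{"deltas":{"type":"array","items":{"type":"array","items":{"type":"number"}}}},"required":["deltas"]}

```bash
mkdir -p pics; ls
python3 - <<'E'
from rig import robot, optics
import cv2
s=robot.read_state()
print({k:s[k] for k in('time_s','tcp_pos','tcp_rot','width')}, robot.grip_depth)
for n in('top','side','wrist'):
    print(n,optics.camera_model(n)); cv2.imwrite(f'pics/{n}0.png',optics.get_image(n)[:,:,::-1])
E
```

```text
pics
{'time_s': 0.0, 'tcp_pos': array([ 194.07183839, -514.25123653,  218.09753394]), 'tcp_rot': array([-3.08947432e+00, -5.63380446e-01,  1.79262451e-04]), 'width': 92.73010658281456} 18.8
top {'fx': 397.19240196249007, 'fy': 397.19240196249007, 'cx': 319.82002171555104, 'cy': 198.04687418699615, 'rvec': array([ 2.13594342, -2.18623842,  0.15279245]), 'tvec': array([  12.30144804,  618.27426594, 1041.75565476])}
side {'fx': 378.18872812142496, 'fy': 378.18872812142496, 'cx': 321.6052634380155, 'cy': 196.42720717392504, 'rvec': array([ 0.7675074 , -2.35526141,  1.38331645]), 'tvec': array([520.20014444, 233.36628369, 750.742676  ])}
wrist {'fx': 296.94539677088846, 'fy': 296.94539677088846, 'cx': 324.2903130495657, 'cy': 199.9139096131071, 'rvec': array([-2.40180654,  1.66108786,  0.21901768]), 'tvec': array([-548.88547912,  -30.2247391 ,  390.9978224 ])}
```

View pics/top0.png

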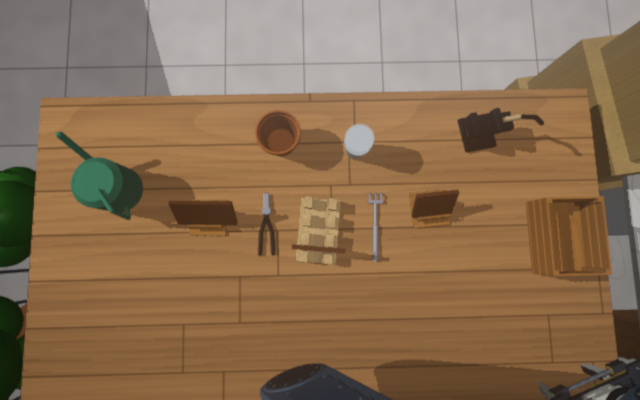

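View pics/side0.png

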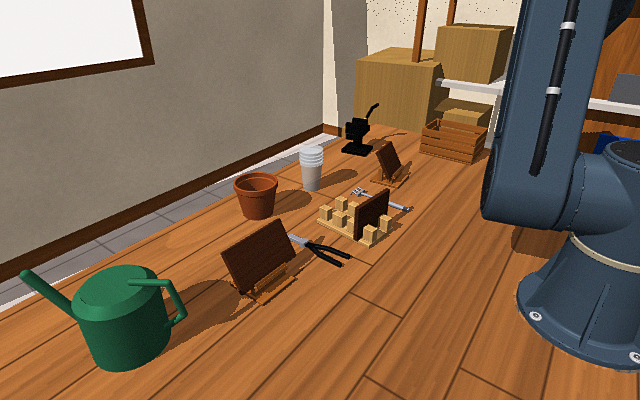

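The top view has the long board at about (203,214), the short board at (434,205) and the rack at (320,230), with the stored board at the rack's robot-side end. The pliers and rake flank the rack. I'll enlarge these areas.

Run:
```python
import cv2,numpy as np
t=cv2.imread('pics/top0.png');s=cv2.imread('pics/side0.png')
def c(im,x,y,w=80,h=60,k=5):return cv2.resize(im[y:y+h,x:x+w],(400,300),interpolation=cv2.INTER_CUBIC)
a=np.vstack([np.hstack([c(t,163,190),c(t,395,178)]),np.hstack([c(t,270,190,107,80),c(s,310,180,107,80)])])
b=np.vstack([np.hstack([c(s,215,215,107,80),c(s,355,130)])])
for im in(a,b):
    im[:]=np.clip(im*1.5,0,255)
cv2.imwrite('pics/c1.png',a);cv2.imwrite('pics/c2.png',b)
```

```text
(no output)
```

View pics/c1.png

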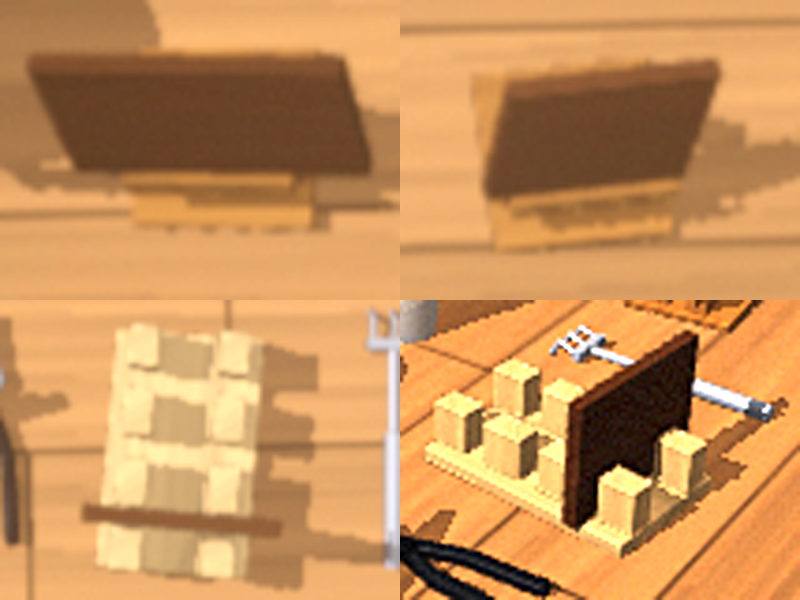

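View pics/c2.png

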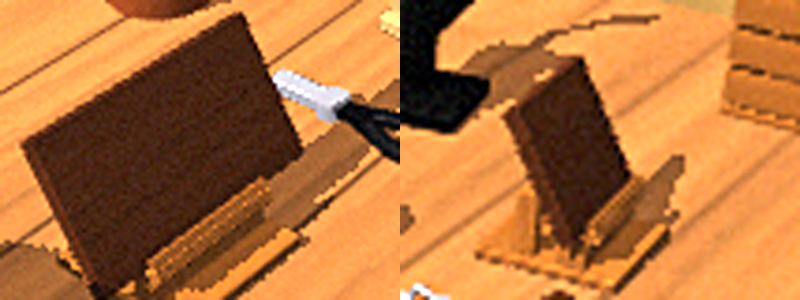

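Crop c1 shows the board corners, the rack's block tops and the stored board's top edge. Crop c2 shows both boards' front faces in the side view. Next I'll fit each pose to points from both views.

```bash
cat > h.py <<'E'
import numpy as np,cv2
from rig import robot,optics
from scipy.optimize import least_squares
from scipy.spatial.transform import Rotation as R
def proj(m,P):
    return cv2.projectPoints(np.float64(P),m['rvec'],m['tvec'],np.array([[m['fx'],0,m['cx']],[0,m['fy'],m['cy']],[0,0,1]]),None)[0][:,0]
def fit(name,obs,p0,tilt):
    "obs: list of (camera model,[(local xyz),(u,v)]...)"
    def T(p):return lambda L:R.from_euler('ZY',[p[3],tilt]).apply(L)+p[:3]
    def f(p):return np.concatenate([(proj(m,T(p)(np.float64([o[0] for o in O])))-np.float64([o[1] for o in O])).ravel() for m,O in obs])
    r=least_squares(f,p0,loss='soft_l1',x_scale=[10,10,10,.1])
    print(name,'xyz',r.x[:3].round(1),'yaw deg',np.degrees(r.x[3]).round(2));print(f(r.x).reshape(-1,2).round(1).tolist())
    return r.x
E
cat > m.py <<'E'
from h import *
t=optics.camera_model('top');s=optics.camera_model('side')
def cc(ox,oy,w,h,L,dx=0,dy=0):return [(q,((u-dx+.5)*w/400-.5+ox,(v-dy+.5)*h/300-.5+oy)) for q,(u,v) in L]
def board(h):
    return {k:((6 if k[0]=='B' else -6),(h if k[2]=='+' else -h),(95 if k[1]=='T' else 0)) for k in('BT+','BT-','FT+','FT-','FB+','FB-')}
b=board(80)
fit('long',[(t,cc(163,190,80,60,[(b['BT+'],(29,55)),(b['BT-'],(343,56)),(b['FT+'],(36,73)),(b['FT-'],(350,72)),(b['FB+'],(77,171)),(b['FB-'],(370,174))])),
 (s,cc(215,215,107,80,[(b['FT+'],(32,150)),(b['FT-'],(243,14)),(b['FB-'],(300,150)),(b['FB+'],(97,293)),(b['BT+'],(22,143))]))],[550,300,33,0],np.pi/6)
b=board(55)
fit('short',[(t,cc(395,178,80,60,[(b['BT+'],(107,75)),(b['BT-'],(318,60)),(b['FT+'],(103,93)),(b['FT-'],(313,78)),(b['FB+'],(87,195)),(b['FB-'],(285,180))])),
 (s,cc(355,130,80,60,[(b['FT+'],(120,118)),(b['FT-'],(183,57)),(b['FB-'],(231,183)),(b['FB+'],(177,247)),(b['BT+'],(103,110))]))],[550,-300,33,0],np.pi/6)
def blk(x0,x1,y0,y1,pts):return list(zip([(x1,y1,46),(x0,y1,46),(x0,y0,46),(x1,y0,46)],pts))
L=blk(58.25,88,22,44,[(435,403),(460,421),(483,405),(458,389)])+blk(8.25,41.75,22,44,[(483,432),(512,452),(537,432),(508,414)])+blk(-88,-58.25,22,44,[(598,487),(626,500),(650,482),(622,468)])+blk(58.25,88,-44,-22,[(493,372),(519,387),(541,371),(517,358)])+blk(-88,-58.25,-44,-22,[(660,442),(687,460),(708,441),(683,427)])
fit('rack',[(t,cc(270,190,107,80,[((-50,67.5,107),(82,513)),((-50,-67.5,107),(282,527)),((41.75,44,46),(126,395)),((8.25,44,46),(123,440)),((41.75,-22,46),(218,402)),((8.25,-44,46),(252,445))],0,300)),(s,cc(310,180,107,80,L,400,300))],[550,0,0,0],0)
E
python3 m.py
```

```text
long xyz [558.5 303.2  27.5] yaw deg -1.56
[[0.7, -0.6], [1.0, -0.5], [-1.8, -0.4], [-1.0, 0.1], [0.2, 0.8], [0.8, 0.5], [-0.7, -2.0], [-0.4, -0.8], [1.5, 0.6], [2.7, 2.5], [-1.2, 0.3]]
short xyz [ 568.6 -306.3   27.2] yaw deg 4.48
[[-0.3, 0.6], [-0.2, -0.7], [1.7, 0.7], [2.3, -0.6], [-0.5, 1.3], [-0.4, 0.3], [-1.0, -1.5], [-0.1, -0.1], [1.0, 0.4], [-0.7, -0.1], [-0.8, 1.1]]
rack xyz [531.9   2.7  -5.1] yaw deg -5.86
[[-0.8, -0.0], [-0.9, 0.5], [0.5, -1.8], [0.2, -1.4], [0.2, -1.7], [-1.7, -0.2], [-0.1, 0.4], [1.5, -0.5], [0.7, 0.6], [-0.9, 1.1], [0.1, -1.2], [2.3, -1.9], [0.9, 0.1], [-1.2, 0.4], [0.2, -1.4], [2.6, -0.3], [1.3, 0.8], [-1.1, -0.0], [0.1, -0.3], [1.4, -0.7], [0.4, 0.7], [-1.4, 0.7], [-1.3, -0.0], [1.2, -0.6], [0.3, 1.0], [-2.7, 0.6]]
```

>>> {"op": "send_rows", "data": {"deltas": [[1,0,0,0,-10.5],[1,0,0,0,-10.5],[1,0,0,0,-10.5],[1,0,0,0,-10.5],[1,0,0,0,-10.5],[1,0,0,0,-10.5],[1,0,0,0,-10.5],[1,0,0,0,-0.3]]}}

```text
time_s: 1.15
tcp_pos: [194.1, -514.4, 218.4]
tcp_rot: [-2.134, -2.305, -0.0]
wrist_force: [1.0, 0.4, -0.6]
width: 92.9
grasp_force: 0.0
```

```bash
cat >> h.py <<'E'
def st():
    s=robot.read_state();M=R.from_rotvec(s['tcp_rot']).as_matrix()
    print('t',round(s['time_s'],2),'tcp',s['tcp_pos'].round(1),'yaw',np.degrees(np.arctan2(M[1,0],M[0,0])).round(2),'tilt',np.degrees(np.arccos(-M[2,2])).round(2),'w',round(s['width'],1),'gf',round(s['grasp_force'],1),'F',np.round(s['wrist_force'],1),'T',np.round(s['wrist_torque'],2),'q',s['qpos'].round(3))
    return s,M
def to(x,y,z,yaw=None):
    "rows still to go in tool axes, cm, and turn"
    s,M=st();d=M.T@(np.array([x,y,z])-s['tcp_pos'])/10
    print('go cm',d.round(2),'turn',None if yaw is None else round(np.degrees(np.arctan2(M[1,0],M[0,0]))-yaw,2))
E
python3 - <<'E'
from h import *
to(590,-306,218,94.5)
s,M=st();c=optics.camera_model('wrist');Rc=cv2.Rodrigues(c['rvec'])[0]
C=-Rc.T@c['tvec'];print('cam in tool',M.T@(C-s['tcp_pos']));print('cam axes in tool (cols)',(M.T@Rc.T).round(3))
E
```

```text
t 1.15 tcp [ 194.1 -514.4  218.4] yaw 94.42 tilt 0.02 w 92.9 gf 0.0 F [ 1.   0.4 -0.6] T [-0.05 -0.06  0.01] q [-1.295  0.351  1.652 -0.     1.139 -1.372]
go cm [17.74 41.07  0.05] turn -0.08
t 1.15 tcp [ 194.1 -514.4  218.4] yaw 94.42 tilt 0.02 w 92.9 gf 0.0 F [ 1.   0.4 -0.6] T [-0.05 -0.06  0.01] q [-1.295  0.351  1.652 -0.     1.139 -1.372]
cam in tool [  71.82731149   -0.34205165 -166.70673917]
cam axes in tool (cols) [[-0.    -0.966 -0.258]
 [ 1.    -0.001  0.001]
 [-0.001 -0.258  0.966]]
```

>>> {"op": "send_rows", "data": {"deltas": [[1,2.2,5.1,0,0],[1,2.2,5.1,0,0],[1,2.2,5.1,0,0],[1,2.2,5.1,0,0],[1,2.2,5.1,0,0],[1,2.2,5.1,0,0],[1,2.2,5.1,0,0],[1,2.2,5.1,0,0]]}}

```text
time_s: 2.15
tcp_pos: [588.7, -306.2, 218.5]
tcp_rot: [-2.139, -2.301, 0.0]
wrist_force: [-0.3, -0.8, -0.3]
width: 92.8
grasp_force: 0.0
```

Run:
```python
from h import *
import pickle
st();m=optics.camera_model('wrist');im=optics.get_image('wrist');pickle.dump(m,open('w1.pkl','wb'))
cv2.imwrite('pics/w1.png',np.clip(im[:,:,::-1]*1.5,0,255).astype('uint8'))
P=R.from_euler('ZY',[np.radians(4.48),np.pi/6]).apply([(6,55,95),(6,-55,95),(-6,55,95),(-6,-55,95),(-6,55,0),(-6,-55,0)])+[568.6,-306.3,30]
print(proj(m,P).round())
```

```text
t 2.15 tcp [ 588.7 -306.2  218.5] yaw 94.19 tilt 0.01 w 92.8 gf 0.0 F [-0.3 -0.8 -0.3] T [-0.03 -0.08  0.  ] q [-0.55   0.56   1.329 -0.     1.253 -0.623]
[[360. 138.]
 [357. 249.]
 [349. 138.]
 [347. 252.]
 [302. 135.]
 [305. 224.]]
```

Run:
```python
import cv2
im=cv2.imread('pics/w1.png')[100:290,220:440]
cv2.imwrite('pics/w1c.png',cv2.resize(im,None,fx=3.1,fy=3.1,interpolation=cv2.INTER_CUBIC))
```

```text
(no output)
```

View pics/w1c.png

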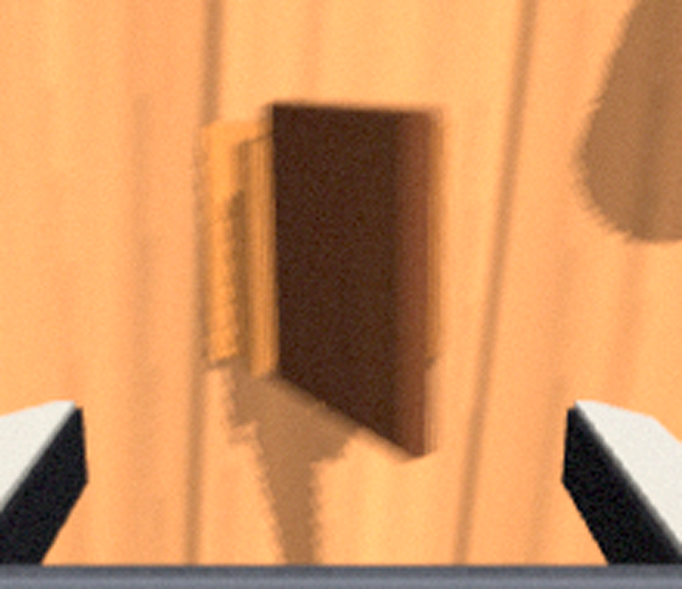

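The wrist crop shows the short board's top edge between about x=403 and 437 and its bottom front edge at x≈275, with the fingers on either side. I'll combine this with the earlier fit.

Run:
```python
import re
exec(open('m.py').read().split("b=board(80)")[0])
import pickle
w=pickle.load(open('w1.pkl','rb'))
b=board(55)
W=[(b[k],(u/3.1+220,v/3.1+100)) for k,u,v in[('FB+',272,103),('FB-',278,373),('FT+',403,108),('FT-',410,455),('BT+',437,110),('BT-',430,456)]]
T=cc(395,178,80,60,[(b['BT+'],(107,75)),(b['BT-'],(318,60)),(b['FT+'],(103,93)),(b['FT-'],(313,78)),(b['FB+'],(87,195)),(b['FB-'],(285,180))])
S=cc(355,130,80,60,[(b['FT+'],(120,118)),(b['FT-'],(183,57)),(b['FB-'],(231,183)),(b['FB+'],(177,247)),(b['BT+'],(103,110))])
p=[570,-306,33,.07]
fit('w',[(w,W)],p,np.pi/6);fit('wts',[(w,W),(t,T),(s,S)],p,np.pi/6);fit('wt',[(w,W),(t,T)],p,np.pi/6)
```

```text
w xyz [ 572.  -305.    21.3] yaw deg 5.69
[[-2.9, 0.2], [-1.1, 0.9], [0.9, 0.9], [-1.0, -0.2], [0.5, -0.3], [2.1, -3.1]]
wts xyz [ 570.5 -304.5   26.4] yaw deg 5.17
[[-4.0, -0.2], [-2.9, 1.8], [0.4, 0.9], [-2.5, 1.7], [0.1, -0.2], [0.8, -1.2], [-1.3, 0.2], [-1.3, -1.6], [0.7, 0.3], [1.2, -1.5], [-1.1, 0.9], [-1.2, -0.6], [-1.7, -1.2], [-1.2, 0.1], [0.1, 0.6], [-1.4, 0.2], [-1.5, 1.5]]
wt xyz [ 571.3 -304.9   21.9] yaw deg 5.06
[[-3.0, -0.0], [-2.2, 0.9], [0.8, 1.2], [-2.3, 0.3], [0.4, 0.1], [0.9, -2.6], [-1.5, 0.1], [-1.7, -1.6], [0.4, 0.2], [0.7, -1.5], [-1.4, 0.7], [-1.6, -0.7]]
```

Run:
```python
exec(open('m.py').read().split("b=board(80)")[0])
import pickle
w=pickle.load(open('w1.pkl','rb'))
b=board(55)
W=[(b[k],(u/3.1+220,v/3.1+100)) for k,u,v in[('FT+',403,108),('FT-',410,455),('BT+',437,110),('BT-',430,456)]]
T=cc(395,178,80,60,[(b['BT+'],(107,75)),(b['BT-'],(318,60)),(b['FT+'],(103,93)),(b['FT-'],(313,78))])
S=cc(355,130,80,60,[(b['FT+'],(120,118)),(b['FT-'],(183,57)),(b['BT+'],(103,110))])
p=[570,-306,33,.07]
for q in(fit('w',[(w,W)],p,np.pi/6),fit('wts',[(w,W),(t,T),(s,S)],p,np.pi/6)): print('top centre',R.from_euler('ZY',[q[3],np.pi/6]).apply([0,0,95])+q[:3])
```

```text
w xyz [ 570.7 -304.6   25.7] yaw deg 5.5
[[0.2, 0.7], [-2.0, 1.2], [-0.1, -0.6], [1.3, -1.8]]
wts xyz [ 569.8 -304.1   27.4] yaw deg 4.88
[[0.1, 0.6], [-3.3, 1.9], [-0.1, -0.5], [0.0, -1.0], [-1.2, 0.3], [-1.2, -1.3], [0.7, 0.4], [1.3, -1.2], [-1.6, -1.4], [-0.9, -0.0], [-1.5, 1.3]]
top centre [ 618.01680373 -300.00386191  107.9406143 ]
top centre [ 617.14664063 -300.02996681  109.66907552]
```

>>> {"op": "send_rows", "data": {"deltas": [[0.6,0.35,1.66,0,-0.7],[0.6,0,0,2,0],[0.6,0,0,3,0],[0.6,0,0,3,0],[0.6,0,0,2,0],[0.6,0,0,2,0],[0.6,0,0,2,0],[0.6,0,0,0,0]]}}

```text
time_s: 3.2
tcp_pos: [602.8, -302.1, 77.0]
tcp_rot: [-2.118, -2.317, 0.001]
wrist_force: [0.1, 0.5, 0.7]
width: 55.8
grasp_force: 0.0
```

Run:
```python
from h import *
st();im=optics.get_image('wrist')[80:380,120:520]
cv2.imwrite('pics/w2.png',cv2.resize(np.clip(im[:,:,::-1]*1.5,0,255).astype('uint8'),None,fx=2,fy=2))
```

```text
t 3.2 tcp [ 602.8 -302.1   77. ] yaw 95.14 tilt 0.14 w 55.8 gf 0.0 F [0.1 0.5 0.7] T [-0.08 -0.09  0.03] q [-0.534  0.729  1.404  0.     1.012 -0.623]
```

View pics/w2.png

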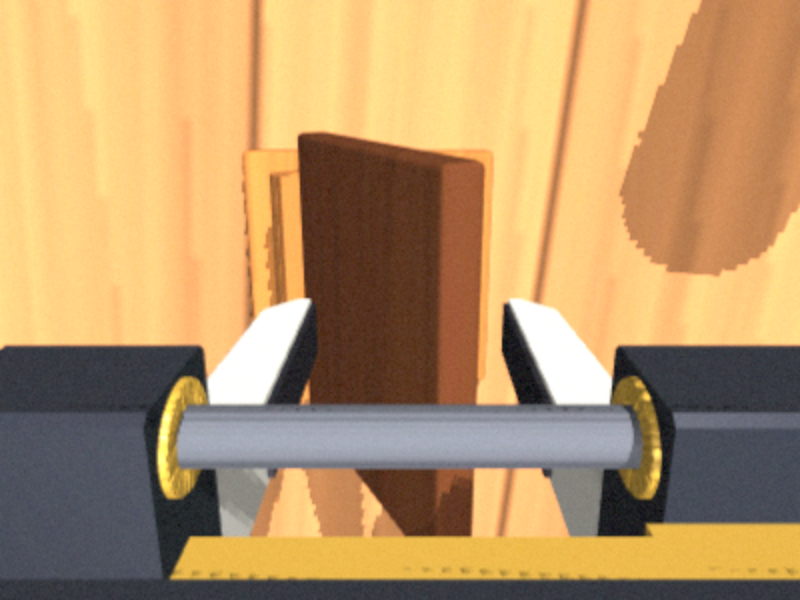

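The board sits between the fingers with its yaw aligned. I'll pull its top toward upright, then close.

>>> {"op": "send_rows", "data": {"deltas": [[0.6,0,-0.7,0,0],[0.6,0,-0.7,0,0],[0.6,0,-0.6,0,0],[0.6,0,-0.6,0,0],[0.6,0,-0.5,0,0],[0.4,0,-0.1,0,0],[0.3,0,0,0,0],[0.2,0,0,0,0]]}}

```text
time_s: 4.25
tcp_pos: [571.7, -305.4, 78.6]
tcp_rot: [-2.119, -2.319, -0.0]
wrist_force: [0.3, -1.1, 0.5]
width: 30.5
grasp_force: 0.1
```

>>> {"op": "send_rows", "data": {"deltas": [[0.1,0,0,0,0],[0,0,0,0,0],[0,0,0,0,0],[0,0,0,0,0],[0,0,0,0,0],[0,0,0,0,0],[0,0,0,0,0],[0,0,0,0,0]]}}

```text
time_s: 5.25
tcp_pos: [570.6, -305.4, 78.3]
tcp_rot: [-2.117, -2.318, 0.002]
wrist_force: [-5.7, -0.5, 1.4]
width: 11.6
grasp_force: 30.0
```

Run:
```python
from h import *
st();im=optics.get_image('wrist')[80:380,120:520];s=optics.get_image('side')[130:205,340:440]
a=cv2.resize(im,(400,300));b=cv2.resize(s,(400,300),interpolation=cv2.INTER_CUBIC)
cv2.imwrite('pics/w3.png',np.clip(np.hstack([a,b])[:,:,::-1]*1.5,0,255).astype('uint8'))
```

```text
t 5.25 tcp [ 570.6 -305.4   78.3] yaw 95.18 tilt 0.15 w 11.6 gf 30.0 F [-5.7 -0.5  1.4] T [-0.25  1.12 -0.03] q [-5.630e-01  6.830e-01  1.487e+00 -1.000e-03  9.740e-01 -6.530e-01]
```

View pics/w3.png

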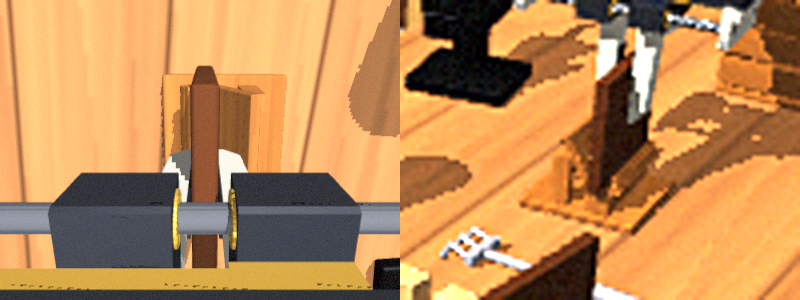

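The board is gripped upright (width 11.6, force 30 N). Now I'll lift it.

>>> {"op": "send_rows", "data": {"deltas": [[0,0,0,-0.5,0],[0,0,0,-1.5,0],[0,0,0,-2,0],[0,0,0,-2.5,0],[0,0,0,-2.5,0],[0,0,0,-2,0],[0,0,0,-1,5.5],[0,0,0,0,5.5]]}}

```text
time_s: 6.35
tcp_pos: [572.3, -305.6, 201.4]
tcp_rot: [2.332, 2.1, 0.002]
wrist_force: [-0.6, 0.0, -1.9]
width: 11.6
grasp_force: 30.0
```

Run:
```python
from h import *
to(540,-115,198,84.1)
```

```text
t 6.35 tcp [ 572.3 -305.6  201.4] yaw 84.0 tilt 0.2 w 11.6 gf 30.0 F [-0.6  0.  -1.9] T [-0.03 -0.08  0.02] q [-0.562  0.545  1.396  0.     1.197 -0.458]
go cm [18.62 -5.2   0.3 ] turn -0.1
```

>>> {"op": "send_rows", "data": {"deltas": [[0,2,-0.5,0,0],[0,3,-0.9,0,0],[0,3,-0.9,0,0],[0,3,-0.9,0,0],[0,3,-0.9,0,0],[0,3,-0.8,0,0],[0,1.6,-0.3,0,0],[0,0,0,0,0]]}}

```text
time_s: 7.35
tcp_pos: [538.8, -114.2, 199.1]
tcp_rot: [2.328, 2.108, 0.0]
wrist_force: [-0.5, 0.6, -1.3]
width: 11.7
grasp_force: 30.0
```

Run:
```python
from h import *
import pickle
st();m=optics.camera_model('wrist');im=optics.get_image('wrist');pickle.dump(m,open('w4.pkl','wb'))
im=np.clip(im[:,:,::-1]*1.3,0,255).astype('uint8')
print(proj(m,R.from_euler('z',-5.86,degrees=True).apply([(88,44,46),(88,-44,46),(-88,44,46),(-88,-44,46),(0,0,12)])+[532,2.7,0]).round())
cv2.imwrite('pics/w4.png',im);c=im[0:220,200:440];cv2.imwrite('pics/w4c.png',cv2.resize(c,None,fx=2.7,fy=2.7,interpolation=cv2.INTER_CUBIC))
```

```text
t 7.35 tcp [ 538.8 -114.2  199.1] yaw 84.31 tilt 0.04 w 11.7 gf 30.0 F [-0.5  0.6 -1.3] T [ 0.01 -0.1  -0.02] q [-0.293  0.373  1.671 -0.     1.097 -0.194]
[[397.  27.]
 [391. 121.]
 [214.  26.]
 [222. 121.]
 [308.  80.]]
```

View pics/w4c.png

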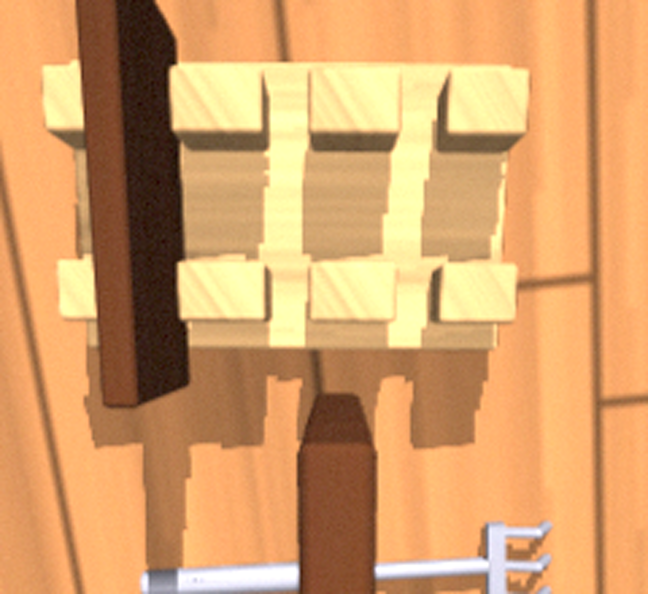

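The crop shows the middle slot gap at x≈265–310, the end slot gap at 398–447, and the near end of the gripped board at (300–375, 395–448).

Run:
```python
from h import *
import pickle
w=pickle.load(open('w4.pkl','rb'))
X={'B':(-41.75,-8.25),'C':(8.25,41.75),'D':(58.25,88)};L=[]
def add(n,y0,y1,P):
    a,b=X[n]
    for q,(u,v) in zip([(a,y1,46),(b,y1,46),(a,y0,46),(b,y0,46)],P):L.append((q,((u+.5)/2.7-.5+200,(v+.5)/2.7-.5)))
add('B',22,44,[(172,67),(265,66),(172,131),(262,130)]);add('C',22,44,[(310,66),(398,68),(311,130),(396,133)]);add('D',22,44,[(452,67),(528,69),(446,133),(524,134)])
add('B',-44,-22,[(179,262),(270,261),(181,319),(266,319)]);add('C',-44,-22,[(310,262),(397,263),(310,319),(394,321)]);add('D',-44,-22,[(441,264),(517,265),(439,320),(514,321)])
fit('rack',[(w,L)],[532,2,0,-.1],0)
# gripped board: x,y,z,tilt
yaw=np.radians(84.31-90)
pix=np.array([(320,395),(357,395),(298,448),(375,448)])/2.7+[200,0]
T=lambda p:R.from_euler('ZY',[yaw,p[3]]).apply([(-6,55,0),(6,55,0),(-6,55,95),(6,55,95)])+p[:3]
r=least_squares(lambda p:(proj(w,T(p))-pix).ravel(),[539,-114,150,0],x_scale=[10,10,10,.1]);print(r.x,r.fun.round(1))
```

```text
rack xyz [532.1   5.5  -3.7] yaw deg -6.11
[[-0.6, -0.5], [-0.6, 0.1], [0.4, 0.6], [0.9, 1.2], [-0.3, 0.3], [1.5, -0.2], [-0.7, 1.3], [1.6, 0.5], [-1.6, 0.3], [0.7, -0.2], [-0.3, 0.6], [0.7, 0.5], [-0.2, -1.1], [-1.4, -0.5], [-0.1, -0.1], [0.4, 0.2], [-0.2, -0.7], [0.0, -0.9], [-0.2, 0.3], [0.6, -0.2], [-0.3, -1.1], [0.4, -1.3], [-0.4, 0.3], [0.1, 0.1]]
[ 5.39201556e+02 -1.15881598e+02  1.45349035e+02 -8.08185587e-03] [-1.3  0.4  1.3  0.4  0.1 -0.3 -0.1 -0.2]
```

Run:
```python
from h import *
to(531.8,5.5,199,83.9)
```

```text
t 7.4 tcp [ 538.9 -115.   199. ] yaw 84.26 tilt 0.04 w 11.9 gf 30.0 F [ 0.7  0.  -1.5] T [-0.12 -0.09 -0.03] q [-0.295  0.374  1.671 -0.     1.097 -0.194]
go cm [ 1.192e+01 -1.920e+00 -1.000e-02] turn 0.36
```

>>> {"op": "send_rows", "data": {"deltas": [[0,3,-0.5,0,0.4],[0,4,-0.7,0,0],[0,3.5,-0.5,0,0],[0,1.42,-0.22,0,0],[0,0,0,2.5,0],[0,0,0,3.5,0],[0,0,0,2.7,0],[0,0,0,0.5,0]]}}

```text
time_s: 8.4
tcp_pos: [531.8, 4.6, 105.2]
tcp_rot: [-2.338, -2.095, 0.003]
wrist_force: [0.1, 1.1, -0.8]
width: 12.2
grasp_force: 30.0
```

Run:
```python
from h import *
import pickle
to(531.8,5.5,106,83.9);m=optics.camera_model('wrist');im=optics.get_image('wrist');pickle.dump(m,open('w5.pkl','wb'))
im=np.clip(im[:,:,::-1]*1.3,0,255).astype('uint8')
for h in (46,):print(proj(m,R.from_euler('z',-6.1,degrees=True).apply([(-8.25,44,h),(8.25,44,h),(-8.25,22,h),(8.25,22,h)])+[532,4.5,0]).round())
cv2.imwrite('pics/w5.png',im);c=im[80:260,200:440];cv2.imwrite('pics/w5c.png',cv2.resize(c,None,fx=3.3,fy=3.3,interpolation=cv2.INTER_CUBIC))
```

```text
t 8.4 tcp [531.8   4.6 105.2] yaw 83.73 tilt 0.16 w 12.2 gf 30.0 F [ 0.1  1.1 -0.8] T [-0.06 -0.09  0.02] q [-0.079  0.468  1.796 -0.     0.881  0.031]
go cm [ 0.09 -0.01 -0.08] turn -0.17
[[314. 159.]
 [336. 159.]
 [314. 187.]
 [336. 187.]]
```

View pics/w5c.png

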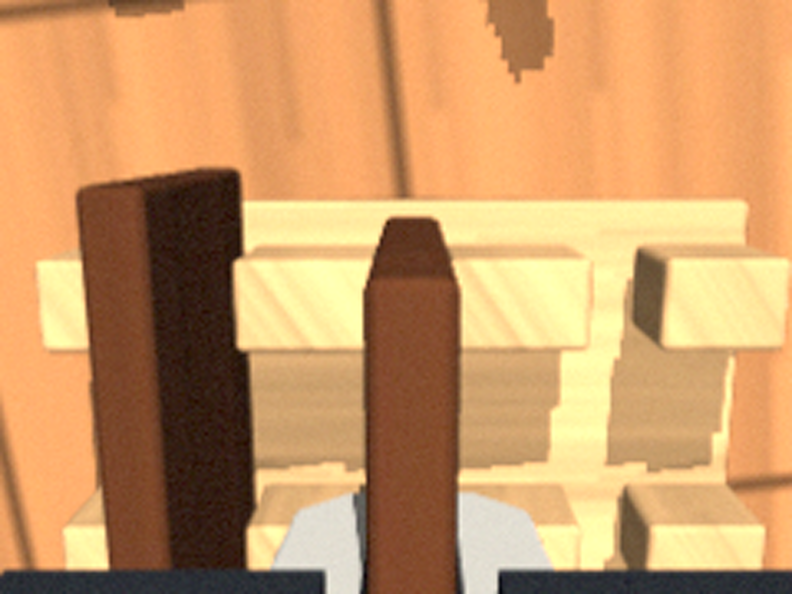

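The board is centred over the middle slot: the block edges at 237 and 588 have a midpoint of 412, and the board's lower end is also at 412. I'll descend now.

>>> {"op": "send_rows", "data": {"deltas": [[0,0,0,0.4,0],[0,0,0,0.5,0],[0,0,0,0.5,0],[0,0,0,0.6,0],[0,0,0,0.6,0],[0,0,0,0.6,0],[0,0,0,0.4,0],[0,0,0,0,0]]}}

```text
time_s: 9.45
tcp_pos: [532.2, 5.5, 70.3]
tcp_rot: [-2.339, -2.097, 0.001]
wrist_force: [-0.2, -0.3, -1.2]
width: 11.3
grasp_force: 30.0
```

>>> {"op": "send_rows", "data": {"deltas": [[0,0,0,0.15,0],[0,0,0,0.15,0],[0,0,0,0.15,0],[0,0,0,0.15,0],[0,0,0,0.1,0],[0,0,0,0,0],[0,0,0,0,0],[0,0,0,0,0]]}}

```text
time_s: 10.45
tcp_pos: [532.4, 5.5, 63.7]
tcp_rot: [2.339, 2.097, 0.0]
wrist_force: [0.3, -0.6, -1.5]
width: 12.1
grasp_force: 30.0
```

>>> {"op": "send_rows", "data": {"deltas": [[0,0,0,0.1,0],[0,0,0,0.1,0],[0,0,0,0.1,0],[0,0,0,0.1,0],[0,0,0,0,0],[0,0,0,0,0],[0,0,0,0,0],[0,0,0,0,0]]}}

```text
time_s: 11.45
tcp_pos: [532.4, 5.5, 59.7]
tcp_rot: [2.339, 2.098, -0.0]
wrist_force: [0.0, -0.3, -1.0]
width: 12.0
grasp_force: 30.0
```

>>> {"op": "send_rows", "data": {"deltas": [[0,0,0,0.1,0],[0,0,0,0,0],[0,0,0,0,0],[0,0,0,0,0],[0,0,0,0,0],[0,0,0,0,0],[0,0,0,0,0],[0,0,0,0,0]]}}

```text
time_s: 12.45
tcp_pos: [532.4, 5.5, 58.6]
tcp_rot: [-2.339, -2.097, -0.0]
wrist_force: [0.5, 0.8, -0.8]
width: 11.9
grasp_force: 30.0
```

>>> {"op": "send_rows", "data": {"deltas": [[0,0,0,0.1,0],[0,0,0,0,0],[0,0,0,0.1,0],[0,0,0,0,0],[0,0,0,0.05,0],[0,0,0,0,0],[0,0,0,0,0],[0,0,0,0,0]]}}

```text
time_s: 13.45
tcp_pos: [532.6, 5.5, 58.1]
tcp_rot: [2.338, 2.097, 0.0]
wrist_force: [-9.2, -1.2, 26.4]
width: 12.1
grasp_force: 30.0
```

Floor contact at tip z≈58, so the board's bottom is about 46 mm below the tip. I'll ease off and release.

>>> {"op": "send_rows", "data": {"deltas": [[0,0,0,-0.15,0],[0,0,0,0,0],[0.2,0,0,0,0],[0.3,0,0,0,0],[0.35,0,0,0,0],[0.35,0,0,0,0],[0.35,0,0,-1,0],[0.35,0,0,-2,0]]}}

```text
time_s: 14.45
tcp_pos: [532.1, 5.5, 88.0]
tcp_rot: [-2.338, -2.097, 0.001]
wrist_force: [0.5, -0.3, 0.1]
width: 32.5
grasp_force: 0.0
```

>>> {"op": "send_rows", "data": {"deltas": [[0.35,0,0,-3,0],[0.35,0,0,-4,0],[0.6,0,0,-4,0],[0.6,0,0,-3,-1.3],[0.6,3,0,0,-1.3],[0.6,5,0,0,-1.3],[0.6,6,0,0,0],[0.6,6,0,0,0]]}}

```text
time_s: 15.45
tcp_pos: [542.9, 207.0, 228.6]
tcp_rot: [2.266, 2.175, 0.001]
wrist_force: [0.5, -1.0, -0.5]
width: 55.5
grasp_force: 0.0
```

Run:
```python
from h import *
to(585,290,218,88.4)
```

```text
t 15.45 tcp [542.9 207.  228.6] yaw 87.65 tilt 0.06 w 55.5 gf 0.0 F [ 0.5 -1.  -0.5] T [-0.04 -0.15  0.01] q [ 0.284  0.397  1.559 -0.     1.185  0.325]
go cm [8.47 3.86 1.06] turn -0.75
```

Next I'll look at the long board from above and fit its silhouette in code.

>>> {"op": "send_rows", "data": {"deltas": [[0.6,2,1,0,-0.8],[0.6,3,1.5,0,0],[0.6,3,1,0,0],[0.6,1.7,0.4,0,0],[0.6,0,0,0,0],[0.6,0,0,0,0],[0.6,0,0,0,0],[0.6,0,0,0,0]]}}

```text
time_s: 16.45
tcp_pos: [584.9, 300.4, 227.9]
tcp_rot: [2.252, 2.191, 0.0]
wrist_force: [-0.3, -0.7, 1.0]
width: 55.9
grasp_force: 0.0
```

Run:
```python
from h import *
import pickle
from scipy.optimize import minimize
def sil(m,p,hl,tilt,off=0):
    B=np.array([(a,b*hl,c) for a in(-6,6) for b in(-1,1) for c in(off,95)])
    P=proj(m,R.from_euler('ZY',[p[3],tilt]).apply(B)+p[:3])
    M=np.zeros((400,640),np.uint8);cv2.fillConvexPoly(M,cv2.convexHull((P*16).round().astype(np.int32)),1,shift=4);return M>0
def run(im,m,p0,hl,zs):
    hsv=cv2.cvtColor(im,cv2.COLOR_RGB2HSV);im=im.astype(int)
    mask=(hsv[...,2]<115)&(im[...,0]>im[...,2]*1.5)
    # keep component overlapping prediction
    n,l=cv2.connectedComponents(mask.astype(np.uint8));S=sil(m,p0,hl,np.pi/6);mask=l==np.bincount(l[S&mask]).argmax()
    mask=mask&(cv2.dilate(S.astype(np.uint8),np.ones((31,31)))>0)
    for z in zs:
        f=lambda q:-(lambda A:(A&mask).sum()/(A|mask).sum())(sil(m,[q[0],q[1],z,q[2]/50],hl,np.pi/6,7))
        r=minimize(f,[p0[0],p0[1],p0[3]*50],method='Nelder-Mead',options=dict(initial_simplex=[[p0[0]+a,p0[1]+b,p0[3]*50+c] for a,b,c in((0,0,0),(6,0,0),(0,6,0),(0,0,3))]))
        print(z,r.x[:2].round(1),'yaw',np.degrees(r.x[2]/50).round(2),'iou',-r.fun)
    return mask
st();m=optics.camera_model('wrist');im=optics.get_image('wrist');pickle.dump((m,im),open('w6.pkl','wb'))
mk=run(im,m,[558.5,303.2,33,-.027],80,(27,33))
u=np.argwhere(mk);print(u.min(0),u.max(0),mk.sum())
o=optics.get_image('top');run(o,optics.camera_model('top'),[558.5,303.2,33,-.027],80,(33,))
```

```text
t 16.45 tcp [584.9 300.4 227.9] yaw 88.43 tilt 0.01 w 55.9 gf 0.0 F [-0.3 -0.7  1. ] T [-0.01 -0.12 -0.02] q [ 0.404  0.541  1.337 -0.     1.264  0.431]
27 [555.4 304.6] yaw -2.15 iou 0.9777040477770405
33 [555.4 304.2] yaw -1.88 iou 0.965956340956341
[108 293] [267 354] 7476
33 [555.7 298.3] yaw -3.39 iou 0.6862275449101797
```

Run:
```python
from h import *
to(590,302.8,77.5,88)
```

```text
t 16.55 tcp [584.9 300.6 227.8] yaw 88.45 tilt 0.01 w 56.1 gf 0.0 F [ 0.5 -0.2  0.2] T [-0.08 -0.01  0.01] q [ 0.404  0.541  1.337 -0.     1.264  0.431]
go cm [ 0.23  0.5  15.03] turn 0.45
```

>>> {"op": "send_rows", "data": {"deltas": [[0.6,0.23,0.5,0,0.4],[0.6,0,0,2,0],[0.6,0,0,3,0],[0.6,0,0,3,0],[0.6,0,0,3,0],[0.6,0,0,2.5,0],[0.6,0,0,1.5,0],[0.6,0,0,0,0]]}}

```text
time_s: 17.55
tcp_pos: [589.7, 303.0, 76.9]
tcp_rot: [-2.258, -2.183, 0.002]
wrist_force: [0.1, 0.6, 0.9]
width: 55.4
grasp_force: 0.0
```

>>> {"op": "send_rows", "data": {"deltas": [[0.6,0,-0.7,0,0],[0.6,0,-0.7,0,0],[0.6,0,-0.6,0,0],[0.6,0,-0.6,0,0],[0.6,0,-0.5,0,0],[0.4,0,-0.2,0,0],[0.3,0,0,0,0],[0.2,0,0,0,0]]}}

```text
time_s: 18.55
tcp_pos: [557.1, 304.2, 77.6]
tcp_rot: [2.259, 2.184, -0.0]
wrist_force: [0.8, -0.2, -0.1]
width: 30.6
grasp_force: 0.1
```

>>> {"op": "send_rows", "data": {"deltas": [[0.1,0,0,0,0],[0,0,0,0,0],[0,0,0,0,0],[0,0,0,0,0],[0,0,0,0,0],[0,0,0,0,0],[0,0,0,0,0],[0,0,0,0,0]]}}

```text
time_s: 19.55
tcp_pos: [557.4, 304.3, 77.8]
tcp_rot: [2.258, 2.183, 0.001]
wrist_force: [5.2, -0.1, -0.9]
width: 12.0
grasp_force: 30.0
```

>>> {"op": "send_rows", "data": {"deltas": [[0,0,0,-0.5,0],[0,0,0,-1.5,0],[0,0,0,-2,0],[0,0,0,-2.5,0],[0,0,0,-2.5,0],[0,0,0,-2,0],[0,0,0,-1.5,4.1],[0,0,0,0,0]]}}

```text
time_s: 20.55
tcp_pos: [557.0, 304.5, 204.4]
tcp_rot: [2.334, 2.102, 0.003]
wrist_force: [0.5, 0.5, -1.0]
width: 11.6
grasp_force: 30.0
```

Run:
```python
from h import *
to(582,-0.5,200,83.9)
```

```text
t 20.55 tcp [557.  304.5 204.4] yaw 84.01 tilt 0.11 w 11.6 gf 30.0 F [ 0.5  0.5 -1. ] T [-0.02 -0.08 -0.02] q [0.427 0.518 1.433 0.    1.189 0.531]
go cm [-30.08   5.67   0.42] turn 0.11
```

>>> {"op": "send_rows", "data": {"deltas": [[0,-2.5,0.5,0,0.1],[0,-4.5,0.9,0,0],[0,-5,0.9,0,0],[0,-5,0.9,0,0],[0,-5,0.9,0,0],[0,-4.5,0.9,0,0],[0,-2.58,0.5,0,0],[0,-1,0.17,0,0]]}}

```text
time_s: 21.55
tcp_pos: [580.8, -2.0, 202.2]
tcp_rot: [-2.337, -2.099, 0.001]
wrist_force: [0.6, 0.2, -0.4]
width: 11.7
grasp_force: 30.0
```

>>> {"op": "send_rows", "data": {"deltas": [[0,0,0,0,0],[0,0,0,1.5,0],[0,0,0,2.5,0],[0,0,0,2.5,0],[0,0,0,2,0],[0,0,0,1.2,0],[0,0,0,0,0],[0,0,0,0,0]]}}

```text
time_s: 22.55
tcp_pos: [581.6, -0.7, 106.2]
tcp_rot: [2.336, 2.099, 0.001]
wrist_force: [-0.1, 0.2, -1.0]
width: 11.8
grasp_force: 30.0
```

Run:
```python
from h import *
to(582,-.5,107,83.9);m=optics.camera_model('wrist');im=optics.get_image('wrist')
im=np.clip(im[:,:,::-1]*1.3,0,255).astype('uint8')
b=R.from_euler('z',-6.1,degrees=True).apply([(-6,80,-48),(6,80,-48),(-6,80,47),(6,80,47)])+[582,-.5,107]
print(((proj(m,b)-[180,60])*3).round(),'slot edges',((proj(m,R.from_euler('z',-6.1,degrees=True).apply([(41.75,44,46),(58.25,44,46)])+[532,4.5,0])-[180,60])*3).round())
c=im[60:260,180:440];cv2.imwrite('pics/w7c.png',cv2.resize(c,None,fx=3,fy=3,interpolation=cv2.INTER_CUBIC))
```

```text
t 22.55 tcp [581.6  -0.7 106.2] yaw 83.89 tilt 0.05 w 11.8 gf 30.0 F [-0.1  0.2 -1. ] T [-0.04 -0.05  0.04] q [-0.081  0.542  1.664  0.     0.935  0.025]
go cm [ 0.02  0.03 -0.08] turn -0.01
[[409. 144.]
 [461. 144.]
 [391. 113.]
 [486. 113.]] slot edges [[402. 296.]
 [467. 296.]]
```

View pics/w7c.png

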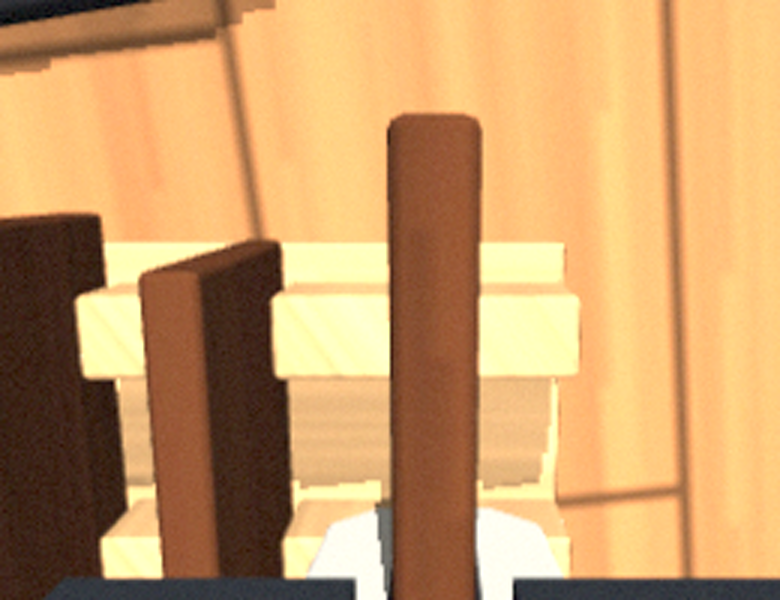

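The short board stands in its slot. The long board lies lengthwise as predicted (end at row 113) and is centred over the end slot to within about 1 mm (x≈435, slot centre ≈432–434). I'll descend with a small shift.

>>> {"op": "send_rows", "data": {"deltas": [[0,0,-0.05,0.4,0],[0,0,0,0.5,0],[0,0,0,0.5,0],[0,0,0,0.6,0],[0,0,0,0.6,0],[0,0,0,0.6,0],[0,0,0,0.4,0],[0,0,0,0,0]]}}

```text
time_s: 23.6
tcp_pos: [580.6, -0.8, 69.3]
tcp_rot: [-2.337, -2.099, 0.001]
wrist_force: [-0.2, 0.2, -0.5]
width: 12.0
grasp_force: 30.0
```

>>> {"op": "send_rows", "data": {"deltas": [[0,0,0,0.2,0],[0,0,0,0.2,0],[0,0,0,0.2,0],[0,0,0,0.15,0],[0,0,0,0.15,0],[0,0,0,0.1,0],[0,0,0,0,0],[0,0,0,0,0]]}}

```text
time_s: 24.6
tcp_pos: [580.8, -0.8, 59.7]
tcp_rot: [-2.337, -2.1, -0.0]
wrist_force: [-0.5, 0.2, -1.6]
width: 12.1
grasp_force: 30.0
```

>>> {"op": "send_rows", "data": {"deltas": [[0,0,0,0.1,0],[0,0,0,0.05,0],[0,0,0,0.05,0],[0,0,0,0.05,0],[0,0,0,0.05,0],[0,0,0,0,0],[0,0,0,0,0],[0,0,0,0,0]]}}

```text
time_s: 25.6
tcp_pos: [580.8, -0.8, 56.6]
tcp_rot: [-2.337, -2.1, -0.0]
wrist_force: [0.7, -0.5, -0.9]
width: 12.1
grasp_force: 30.0
```

>>> {"op": "send_rows", "data": {"deltas": [[0,0,0,0.05,0],[0,0,0,0.05,0],[0,0,0,0.05,0],[0,0,0,0.05,0],[0,0,0,0,0],[0,0,0,0,0],[0,0,0,0,0],[0,0,0,0,0]]}}

```text
time_s: 26.6
tcp_pos: [580.9, -0.8, 56.5]
tcp_rot: [2.337, 2.1, 0.0]
wrist_force: [-7.6, 0.2, 21.8]
width: 11.7
grasp_force: 30.0
```

Floor contact. I'll ease off, open and retreat.

>>> {"op": "send_rows", "data": {"deltas": [[0,0,0,-0.15,0],[0,0,0,0,0],[0.2,0,0,0,0],[0.3,0,0,0,0],[0.35,0,0,0,0],[0.35,0,0,0,0],[0.35,0,0,-1,0],[0.35,0,0,-2,0]]}}

```text
time_s: 27.6
tcp_pos: [580.4, -0.8, 86.5]
tcp_rot: [-2.336, -2.099, 0.001]
wrist_force: [-0.3, -0.1, -1.4]
width: 32.4
grasp_force: 0.0
```

>>> {"op": "send_rows", "data": {"deltas": [[0.35,0,0,-3,0],[0.35,0,0,-4,0],[0.35,0,0,-4,0],[0.35,0,0,-3,0],[0.35,-3,0,-1,0],[0.35,-5,0,0,0],[0.35,-4,0,0,0],[0.35,0,0,0,0]]}}

```text
time_s: 28.6
tcp_pos: [567.6, -122.2, 236.8]
tcp_rot: [2.34, 2.096, 0.0]
wrist_force: [-0.8, -0.2, 0.5]
width: 32.5
grasp_force: 0.0
```

Run:
```python
from h import *
import glob
st()
# picture quota used: check numerically. dark masks vs. predicted boards in the wrist and side views
m=optics.camera_model('wrist');w=optics.get_image('wrist');s=optics.get_image('side');sm=optics.camera_model('side')
yaw=np.radians(-6.1);c,sn=np.cos(yaw),np.sin(yaw)
from scipy.optimize import minimize
def sil(cm,q,hl):
    B=np.array([(a,b*hl,z) for a in(-6,6) for b in(-1,1) for z in(0,95)])
    P=proj(cm,R.from_euler('ZY',[q[3]/50,q[4]/50]).apply(B)+q[:3]);M=np.zeros((400,640),np.uint8)
    cv2.fillConvexPoly(M,cv2.convexHull((P*16).round().astype(np.int32)),1,shift=4);return M
def mask(im):
    h=cv2.cvtColor(im,cv2.COLOR_RGB2HSV);i=im.astype(int);return (h[...,2]<130)&(i[...,0]>i[...,2]*1.5)
for cm,im,n in((m,w,'wrist'),(sm,s,'side')):
    k=mask(im)
    for nm,x,hl in(('stored',-50,67.5),('short',0,55),('long',50,80)):
        S=sil(cm,[532.2+x*c,4.8+x*sn,12,yaw*50,0],hl)>0
        print(n,nm,'area',S.sum(),'covered',round((S&k).sum()/max(S.sum(),1),3))
    U=sum(sil(cm,[532.2+x*c,4.8+x*sn,12,yaw*50,0],hl) for x,hl in((-50,67.5),(0,55),(50,80)))>0
    ring=(cv2.dilate(U.astype(np.uint8),np.ones((15,15)))>0)&~(cv2.dilate(U.astype(np.uint8),np.ones((5,5)))>0)
    print('dark in ring',(ring&k).sum(),ring.sum())
```

```text
t 28.6 tcp [ 567.6 -122.2  236.8] yaw 83.7 tilt 0.04 w 32.5 gf 0.0 F [-0.8 -0.2  0.5] T [-0.03 -0.07 -0.07] q [-0.292  0.389  1.55  -0.     1.203 -0.182]
wrist stored area 5213 covered 0.907
wrist short area 3038 covered 0.924
wrist long area 2138 covered 0.89
dark in ring 509 5072
side stored area 1274 covered 0.826
side short area 1054 covered 0.894
side long area 1477 covered 0.89
dark in ring 461 1678
```

```bash
python3 -c "
from rig import robot
print(robot.sign_off())"
```

```text
the job is handed in; nothing more can be done
None
```

The short board is standing in the middle slot and the long board in the empty end slot, both lowered until they touched the floor and then released; I handed the job in at about 28.6 s, without seeing the verdict; my last check matched all three boards' outlines to where they should stand, but I did not re-measure the pot, cups, pliers or rake.

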